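# Run along a row of vial stoppers and press them home

## Task

The stoppers of the four vials in the white rack are still standing proud. Starting with the vial beside the rack's wire loop handle, run your fingertips along the row and gently press each stopper fully home, one after the other in row order, keeping the fingertips over the row and within about 5 cm of the stoppers until the last one is in. Grip, lift, or pull nothing, do not shift the rack, leave everything else on the bench where it is, and finish clear of it all.

Things in the scene. Friction and masses are not known exactly. Their poses are not given: they have to be found in the camera images.
- rack: Loose white vial rack, 0.5-0.9 kg, 115 (x) by 230 mm (y), deck 50 mm above the bench, turned any way round. Origin: centre of its underside, z up. A steel wire loop handle, 70 mm wide, top 99 mm high, stands at its +y end (y = 102 mm). Four fixed glass vials form a bowed row; (x, y) in mm from the handle: (-36, 56), (-22, 14), (-22, -28), (-36, -70). Tube holes at x = 34.
- tube1: Loose screw-cap tube, 16 mm thick, 90 mm long (cap 19 mm), standing in the rack's hole at (34, 35) mm, its top 96 mm above the bench; origin at its foot. To be left alone.
- tube2: The same kind of tube, in the rack's hole at (34, -49) mm; origin at its foot. To be left alone.
- stopper1_top (a point): Centre of the flat top of the grey rubber stopper of the vial next to the loop handle (first). Its flange is 21 mm across and 5 mm thick. The top is 71 mm above the bench when the stopper is fully home; at the start 75 to 78 mm.
- stopper1 (a joint): How far that stopper has been pressed in, m: 0 = 7 mm proud of the vial, 0.007 = fully home against the vial's rim (hard stop), negative = pulled out further. Starts at 0 to 0.003. Slides straight down against about 4 N of friction and stays where it is left.
- stopper2_top (a point): Centre of the flat top of the grey rubber stopper of the second vial from the handle. Its flange is 21 mm across and 5 mm thick. The top is 71 mm above the bench when the stopper is fully home; at the start 75 to 78 mm.
- stopper2 (a joint): How far that stopper has been pressed in, m: 0 = 7 mm proud of the vial, 0.007 = fully home against the vial's rim (hard stop), negative = pulled out further. Starts at 0 to 0.003. Slides straight down against about 4 N of friction and stays where it is left.
- stopper3_top (a point): Centre of the flat top of the grey rubber stopper of the third vial from the handle. Its flange is 21 mm across and 5 mm thick. The top is 71 mm above the bench when the stopper is fully home; at the start 75 to 78 mm.
- stopper3 (a joint): How far that stopper has been pressed in, m: 0 = 7 mm proud of the vial, 0.007 = fully home against the vial's rim (hard stop), negative = pulled out further. Starts at 0 to 0.003. Slides straight down against about 4 N of friction and stays where it is left.
- stopper4_top (a point): Centre of the flat top of the grey rubber stopper of the vial farthest from the handle (last). Its flange is 21 mm across and 5 mm thick. The top is 71 mm above the bench when the stopper is fully home; at the start 75 to 78 mm.
- stopper4 (a joint): How far that stopper has been pressed in, m: 0 = 7 mm proud of the vial, 0.007 = fully home against the vial's rim (hard stop), negative = pulled out further. Starts at 0 to 0.003. Slides straight down against about 4 N of friction and stays where it is left.
- flask: Conical glass flask with a stopper, 74 mm across, 120 mm high; loose bystander, origin at the centre of its underside.
- tipbox: Blue box with clear lid, 85 x 120 x 63 mm; loose bystander, origin at the centre of its underside.
- timer: Flat white bench timer, 65 x 70 x 18 mm; loose bystander, origin at the centre of its underside.
- beaker: Glass beaker, 68 mm across, 85 mm high; loose bystander, origin at the centre of its underside.
- bottle: White plastic bottle, 60 mm across, 130 mm high; loose bystander, origin at the centre of its underside.
- spatula: Spatula lying flat, 180 mm long; loose bystander, origin near its middle.

How it is judged:
By the outcome, as a careful person would: the job done as asked, in the order asked, and still so for the second after the job is handed in, with the robot touching nothing.
It also fails if it takes over 51 s, if anything falls off the work surface, if the arm or the gripper's body presses on something with over 40 N, if the wrist force passes 120 N, or if a joint passes its speed limit or range.

## Robot

A 6-joint arm with a two-finger parallel gripper is mounted at the origin on the work surface. World frame = base frame: x ahead of the robot, y to its left, z up, the work surface at z = 0. Lengths are in mm, angles in degrees, forces in N, time in s.
With the tool pointing down it reaches from about 300 to 850 mm from the base axis. Payload 4.2 kg.
Tool frame: the origin (TCP) lies at the very end of the fingers, on their centre line; the grasp point (between the pads) lies 19 mm behind it (env.grip_point_offset is the distance from the TCP to the grasp point, in mm); z points along the fingers, y is the line along which they close (so a half turn about z gives the same grasp; the last joint's range is limited). The gripper opens to 91 mm and grips with 3 to 60 N. Pads are 32 mm wide; open, the fingers measure 118 mm over their backs; the gripper's body (76 mm by 178 mm) begins 60 mm behind the grasp point.
Start: joints at [-72.938, 18.312, 89.639, -0, 72.044, -1.146], TCP at [179.678, -546.223, 213.976] pointing down, gripper open.
Joint ranges: [-177.97, 177.97], [-48.28, 115.42], [12.27, 149.76], [-77.06, 257.06], [2.81, 150.46], [-146.56, 146.56]. Speed limits (degrees/s): [147.25, 147.25, 180, 180, 180, 180].

## Interface

Orientations are given as [roll, pitch, yaw] about the fixed x, y, z axes, in that order (R = Rz(yaw) Ry(pitch) Rx(roll)).
In Python, from workcell import env gives the robot as it stands. The module is installed in compiled form; this text tells all that it offers.
- The arm moves only by the tool arm_command, never from a script. Its argument "rows" is a list of rows, each an object with "delta_pos": the shift along the tool's x, y, z in mm, a list of three; "roll": the turn about the tool's z in units of 5 degrees (1.0 is 5 degrees); "jaw": the opening in per cent of the stroke, from 0 (shut) to 100 (fully open). A call has 1 to 20 rows; each row is the pose to reach, as a shift and turn from the pose commanded when the call began, along the tool's axes at that moment; what a row does not reach only later rows make up. A row lasts 1/12 s, in which the tool goes at most 41.7 mm and 7.16 degrees, less where a joint would pass 70% of its speed; a pose out of reach is approached as far as the arm can. A call with a gripper value outside its range is refused whole. The fingers move at their own pace and stop on an object; "squeeze" is the grip in N (left out, the last holds). Time passes only in rows, so rows that repeat a pose let the fingers close. It gives the time, the measured TCP pose, the force, the opening and the grip force at its end, in the units of the state.
- env.state(): the state, without advancing time (a new reading comes with each control period).
- env.grab_frame(name): name is "side" or "top" or "wrist"; returns a dict with "img" (400x640x3 uint8, blue, green, red), "z_map" (400x640 float32, mm along the optical axis (not along the pixel's ray), 0 where there is no reading), "fov_y" (degrees; the focal length in pixels is half the picture's height over the tangent of half this angle, whatever the lens; pixels are square), "cx", "cy" (the principal point, pixels), "R" (3x3) and "t" (3): a world point X has camera coordinates R X + t; the wrist camera has in their place "T_tool_cam" (4x4, takes a point from camera to tool coordinates, whose origin is the TCP and whose axes are the flange's). Camera axes: x right, y down, z forward; pixel columns grow to the right and rows downward; lengths in mm; the calibration is good to about 2 mm. A picture is of the moment at which its call begins: read the wrist's pose just before it.
- env.job_done(): hands the job in; it is judged then, once.
The state is a dict: "time_s": time; "qpos": joint angles; "qvel": joint speeds; "effort": joint torques, N m; "ee_pos": TCP position; "ee_rot": TCP orientation; "force": force on the tool from outside, world axes, zero at the start; "torque": the same for the moment, N m; "gripper_width": finger opening in mm; "gripper_force": force on a finger pad.
Only numpy, scipy, OpenCV 4.12 (cv2) and the standard library are available. Lean on these libraries where they do the work, as an engineer would, in place of code of your own. Each camera call takes 0.05 s, during which the arm holds its last target. There are 200 camera calls.

## Working session

There is one attempt and no reset: what is moved stays moved. The work goes in short steps, Python scripts to look and compute and a tool call to move; the robot and the scene stay as the last step left them, time stands still between calls to the robot, and variables do not carry over. Pictures are saved under pics/ and viewed, at most 10 in all, crops included, and the job is handed in when it is done.

Besides the shell and the picture viewer there is one more tool, called after "Request:" as a command line: name --argument value ..., lists and objects as JSON in quotes. arm_command: Moves the arm, as the interface text tells. Its arguments: {"type":"object","properties":{"rows":{"type":"array"},"squeeze":{"type":"number"}},"required":["rows"]}

```bash
mkdir -p pics
cat > h.py <<'E'
import numpy as np, cv2
from workcell import env
from scipy.spatial.transform import Rotation as Ro
def cam(name):
    s=env.state(); f=env.grab_frame(name)
    F=200/np.tan(np.radians(f["fov_y"]/2))
    if "R" in f: R=np.array(f["R"]).T; o=-R@np.array(f["t"])
    else:
        T=np.array(f["T_tool_cam"]); Rt=Ro.from_euler('xyz',s["ee_rot"],degrees=True).as_matrix()
        R=Rt@T[:3,:3]; o=Rt@T[:3,3]+np.array(s["ee_pos"])
    return f,F,R,o
def cloud(f,F,R,o):
    v,u=np.mgrid[:400,:640]; z=f["z_map"]
    return np.stack([(u-f["cx"])/F*z,(v-f["cy"])/F*z,z],-1)@R.T+o
def ray(f,F,R,o,u,v,h):
    d=R@np.array([(u-f["cx"])/F,(v-f["cy"])/F,1]); return o+d*(h-o[2])/d[2]
E
python3 - <<'E'
from h import *
for n in("top","side"):
    f,F,R,o=cam(n); cv2.imwrite(f"pics/{n}0.png",f["img"]); print(n,o,R[:,2])
    np.savez(f"{n}0.npz",P=cloud(f,F,R,o),img=f["img"])
print(env.state())
E
```

```text
top [ 316.430114    -20.8556342  1207.88854708] [ 1.95378388e-01  2.77054431e-04 -9.80727897e-01]
side [105.36824357 430.45524247 814.52606278] [ 0.45387355 -0.46027057 -0.76298742]
{'time_s': 0.1, 'qpos': array([-7.29372142e+01,  1.83461979e+01,  8.97005640e+01, -4.65989970e-04,
        7.20450548e+01, -1.14595099e+00]), 'qvel': array([ 0.03877521,  0.03289784, -0.09950888,  0.12860816, -0.03771019,
       -0.01443078]), 'effort': array([ 4.10685807e-04, -4.13332808e+01, -2.32509899e+01,  7.29405787e-02,
        4.22856014e-02, -4.69420274e-05]), 'ee_pos': array([ 179.53566705, -545.75719597,  213.21443703]), 'ee_rot': array([-1.79908193e+02, -1.39328858e-03,  1.82088797e+01]), 'force': array([ 1.30956464,  0.09424049, -0.62001724]), 'torque': array([ 0.02768856, -0.03757751, -0.03848021]), 'gripper_force': 0.0, 'gripper_width': 91.27203171198303}
```

View pics/top0.png

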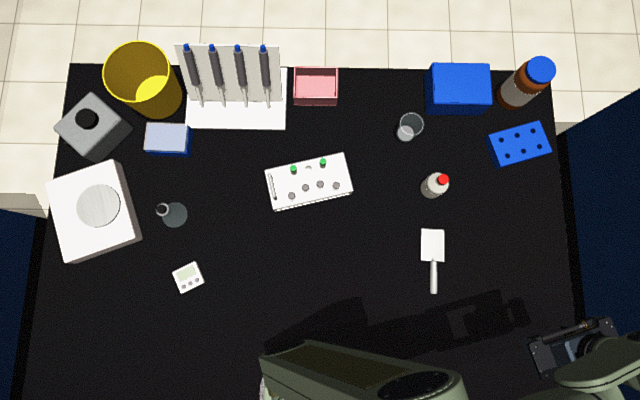

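View pics/side0.png

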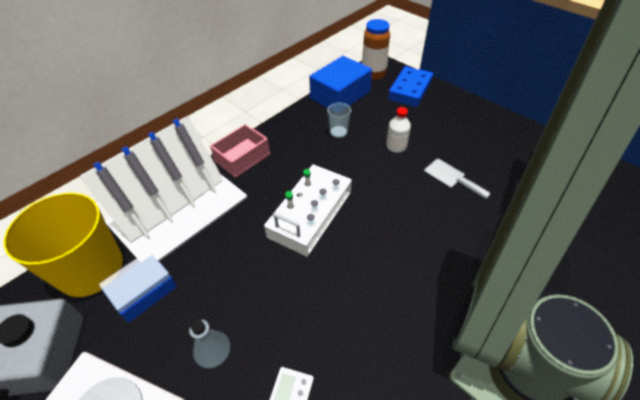

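The top view shows the rack at about (309,182). The handle is at its left end (271,187), and the stoppers are at about (292,196), (306,188), (320,184) and (336,186). The green-capped tubes are at (294,169) and (323,162). The side view agrees.

Run:
```python
from h import *
f,F,R,o=cam("top"); im=f["img"]; P=cloud(f,F,R,o)
hsv=cv2.cvtColor(im,cv2.COLOR_BGR2HSV)
reg=np.zeros((400,640),bool); reg[140:222,250:365]=1
m=((hsv[...,2]>150)&(hsv[...,1]<60)&reg&(abs(P[...,2]-50)<8)).astype(np.uint8)
m=cv2.morphologyEx(m,cv2.MORPH_CLOSE,np.ones((9,9)))
ps=np.array([ray(f,F,R,o,u,v,50)[:2] for v,u in np.argwhere(m)],np.float32)
r=cv2.minAreaRect(ps); print(r, np.median(P[m>0],0))
print(cv2.boxPoints(r))
g=((hsv[...,2]<170)&reg&(m>0)).astype(np.uint8); g[:178]=0
n,l,st,c=cv2.connectedComponentsWithStats(g)
for i in range(1,n):
  if st[i,4]>8: print(st[i],c[i],ray(f,F,R,o,*c[i],76),np.nanmax(P[l==i][:,2]))
cv2.imwrite("pics/crop.png",cv2.resize(im[140:222,250:365],None,fx=6,fy=6,interpolation=cv2.INTER_CUBIC))
```

```text
((572.07861328125, -4.4226226806640625), (116.2230224609375, 229.9032440185547), 14.353778839111328) [570.41224085  -4.14686503  50.30762879]
[[ 487.28363   92.53427]
 [ 544.2786  -130.19218]
 [ 656.8736  -101.37952]
 [ 599.8786   121.34694]]
[317 181   7   7  32] [319.90625 183.625  ] [557.98506254 -37.47669429  76.        ] 78.28678967110795
[333 182   7   7  32] [335.59375 184.96875] [554.99021105 -80.73597923  76.        ] 79.32690306404129
[302 184   7   7  34] [304.88235294 187.26470588] [546.9962446    3.69445415  76.        ] 79.3364614582872
[288 192   7   7  30] [291.1        195.26666667] [523.93652893  40.96462747  76.        ] 81.69790683322344
[274 196   3   4  11] [275.09090909 197.63636364] [516.55004673  84.57482742  76.        ] 1207.888547084605
```

View pics/crop.png

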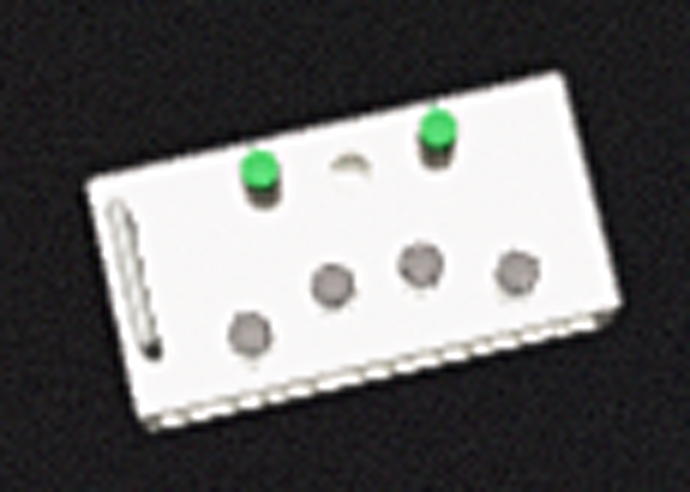

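Each of the four measured stoppers is within 1 mm of the rack model: (523.5,41), (547,3.7), (558,-37) and (555,-81), with the rack yawed 14.35°. I'll close the fingers and travel high to a point above stopper 1.

Request:
arm_command --rows '[{"delta_pos": [10,-9,0],"roll": 0.1,"jaw": 0},{"delta_pos": [26,-23,0],"roll": 0.2,"jaw": 0},{"delta_pos": [51,-45,0],"roll": 0.3,"jaw": 0},{"delta_pos": [79,-70,0],"roll": 0.4,"jaw": 0},{"delta_pos": [107,-95,0],"roll": 0.5,"jaw": 0},{"delta_pos": [135,-119,0],"roll": 0.6,"jaw": 0},{"delta_pos": [163,-144,0],"roll": 0.7,"jaw": 0},{"delta_pos": [191,-169,0],"roll": 0.77,"jaw": 0},{"delta_pos": [219,-194,0],"roll": 0.77,"jaw": 0},{"delta_pos": [247,-218,0],"roll": 0.77,"jaw": 0},{"delta_pos": [275,-243,0],"roll": 0.77,"jaw": 0},{"delta_pos": [303,-268,0],"roll": 0.77,"jaw": 0},{"delta_pos": [331,-293,0],"roll": 0.77,"jaw": 0},{"delta_pos": [360,-317,0],"roll": 0.77,"jaw": 0},{"delta_pos": [388,-342,0],"roll": 0.77,"jaw": 0},{"delta_pos": [413,-365,0],"roll": 0.77,"jaw": 0},{"delta_pos": [439,-387,0],"roll": 0.77,"jaw": 0},{"delta_pos": [464,-410,0],"roll": 0.77,"jaw": 0},{"delta_pos": [487,-430,0],"roll": 0.77,"jaw": 0},{"delta_pos": [502,-444,0],"roll": 0.77,"jaw": 0}]' --squeeze 10

```text
time_s: 1.82
ee_pos: [518.9, 35.0, 213.6]
ee_rot: [-180.0, -0.0, 14.5]
force: [0.4, -0.1, 0.6]
gripper_width: 0.8
gripper_force: 0.0
```

Request:
arm_command --rows '[{"delta_pos": [4,-3,0],"roll": 0,"jaw": 0},{"delta_pos": [8,-6,0],"roll": 0,"jaw": 0},{"delta_pos": [8,-6,0],"roll": 0,"jaw": 0},{"delta_pos": [8,-6,0],"roll": 0,"jaw": 0},{"delta_pos": [8,-6,0],"roll": 0,"jaw": 0},{"delta_pos": [8,-6,0],"roll": 0,"jaw": 0}]'

```text
time_s: 2.32
ee_pos: [523.6, 39.2, 214.1]
ee_rot: [180.0, 0.0, 14.3]
force: [0.1, 0.1, 0.4]
gripper_width: 0.5
gripper_force: 0.0
```

Run:
```python
from h import *
s=env.state(); print({k:np.round(s[k],2) for k in("time_s","ee_pos","ee_rot","force","gripper_width")})
f,F,R,o=cam("wrist"); im=f["img"]; P=cloud(f,F,R,o); cv2.imwrite("pics/w1.png",im); print(o,R[:,2])
hsv=cv2.cvtColor(im,cv2.COLOR_BGR2HSV)
for q in [(523.5,41),(547.2,3.7),(557.8,-37),(554.8,-81)]:
    p=R.T@(np.array([*q,76])-o); u=p[:2]/p[2]*F+[f["cx"],f["cy"]]
    k=(np.hypot(P[...,0]-q[0],P[...,1]-q[1])<20)&(P[...,2]>70)&(P[...,2]<90)
    b=P[k]; print(u, k.sum(), (b.min(0)+b.max(0))/2 if len(b) else 0, np.median(b,0) if len(b) else 0)
```

```text
{'time_s': np.float64(2.32), 'ee_pos': array([523.62,  39.22, 214.09]), 'ee_rot': array([179.98,   0.  ,  14.28]), 'force': array([0.09, 0.07, 0.35]), 'gripper_width': np.float64(0.47)}
[586.65319642  55.07843143 385.18539638] [-0.2284392  -0.05882979 -0.97177908]
[317.7210891  186.64462382] 291 [524.73456202  40.07702503  76.66322011] [525.48365502  40.23869323  77.4758331 ]
[357.65728213 173.76481678] 298 [548.61765748   2.76117815  74.51695824] [548.98943111   3.37786381  75.94195237]
[397.694707   173.49917934] 302 [558.94120025 -37.78940254  74.87463216] [559.23283021 -36.77899079  75.86797602]
[436.37133774 186.28379805] 301 [555.6292381  -81.60492165  76.28326435] [555.90155007 -80.5978921   77.76596422]
```

View pics/w1.png

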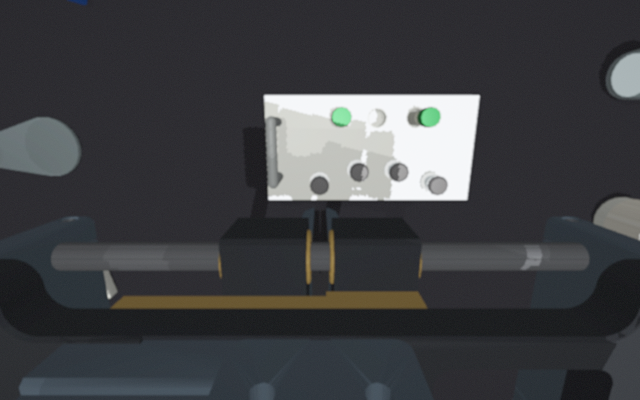

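The wrist view shows all four stoppers at (318,186), (358,173), (398,173) and (437,186), within about 1 mm of the earlier estimate. Descending on stopper 1.

Request:
arm_command --rows '[{"delta_pos": [0.7,-1.2,8],"roll": 0,"jaw": 0},{"delta_pos": [0.7,-1.2,25],"roll": 0,"jaw": 0},{"delta_pos": [0.7,-1.2,45],"roll": 0,"jaw": 0},{"delta_pos": [0.7,-1.2,65],"roll": 0,"jaw": 0},{"delta_pos": [0.7,-1.2,85],"roll": 0,"jaw": 0},{"delta_pos": [0.7,-1.2,103],"roll": 0,"jaw": 0},{"delta_pos": [0.7,-1.2,117],"roll": 0,"jaw": 0},{"delta_pos": [0.7,-1.2,126],"roll": 0,"jaw": 0},{"delta_pos": [0.7,-1.2,131],"roll": 0,"jaw": 0},{"delta_pos": [0.7,-1.2,134],"roll": 0,"jaw": 0},{"delta_pos": [0.7,-1.2,135],"roll": 0,"jaw": 0},{"delta_pos": [0.7,-1.2,136],"roll": 0,"jaw": 0},{"delta_pos": [0.7,-1.2,137],"roll": 0,"jaw": 0},{"delta_pos": [0.7,-1.2,138],"roll": 0,"jaw": 0},{"delta_pos": [0.7,-1.2,139],"roll": 0,"jaw": 0},{"delta_pos": [0.7,-1.2,140],"roll": 0,"jaw": 0},{"delta_pos": [0.7,-1.2,140.5],"roll": 0,"jaw": 0},{"delta_pos": [0.7,-1.2,141],"roll": 0,"jaw": 0},{"delta_pos": [0.7,-1.2,141],"roll": 0,"jaw": 0}]'

```text
time_s: 3.95
ee_pos: [525.0, 41.6, 73.2]
ee_rot: [180.0, -0.1, 14.4]
force: [1.5, -0.1, 4.1]
gripper_width: 0.9
gripper_force: 1.9
```

Request:
arm_command --rows '[{"delta_pos": [0,0,0.5],"roll": 0,"jaw": 0},{"delta_pos": [0,0,1],"roll": 0,"jaw": 0},{"delta_pos": [0,0,1],"roll": 0,"jaw": 0},{"delta_pos": [0,0,1],"roll": 0,"jaw": 0}]'

```text
time_s: 4.28
ee_pos: [525.0, 41.6, 72.0]
ee_rot: [180.0, -0.1, 14.4]
force: [1.9, 0.2, 3.6]
gripper_width: 0.1
gripper_force: 1.6
```

Request:
arm_command --rows '[{"delta_pos": [0,0,0.4],"roll": 0,"jaw": 0},{"delta_pos": [0,0,0.8],"roll": 0,"jaw": 0},{"delta_pos": [0,0,1.2],"roll": 0,"jaw": 0},{"delta_pos": [0,0,1.2],"roll": 0,"jaw": 0},{"delta_pos": [0,0,1.2],"roll": 0,"jaw": 0}]'

```text
time_s: 4.7
ee_pos: [525.0, 41.6, 71.2]
ee_rot: [180.0, -0.1, 14.4]
force: [1.4, 0.3, 6.0]
gripper_width: 0.7
gripper_force: 3.1
```

Request:
arm_command --rows '[{"delta_pos": [0,0,0.4],"roll": 0,"jaw": 0},{"delta_pos": [0,0,0.4],"roll": 0,"jaw": 0},{"delta_pos": [0,0,0.4],"roll": 0,"jaw": 0}]'

```text
time_s: 4.95
ee_pos: [525.0, 41.6, 71.2]
ee_rot: [180.0, -0.1, 14.4]
force: [1.4, 0.0, 8.7]
gripper_width: 1.1
gripper_force: 4.4
```

Stopper 1 has hit its hard stop: z stays at 71.2 while the force rises. On to stopper 2, with a 20 mm hop.

Request:
arm_command --rows '[{"delta_pos": [0,0,-4],"roll": 0,"jaw": 0},{"delta_pos": [0,0,-12],"roll": 0,"jaw": 0},{"delta_pos": [1,3,-19],"roll": 0,"jaw": 0},{"delta_pos": [4,13,-20],"roll": 0,"jaw": 0},{"delta_pos": [9,29,-20],"roll": 0,"jaw": 0},{"delta_pos": [12,40,-20],"roll": 0,"jaw": 0},{"delta_pos": [13,43,-18],"roll": 0,"jaw": 0},{"delta_pos": [13,43,-13],"roll": 0,"jaw": 0},{"delta_pos": [13,43,-9],"roll": 0,"jaw": 0},{"delta_pos": [13,43,-7.5],"roll": 0,"jaw": 0},{"delta_pos": [13,43,-6.5],"roll": 0,"jaw": 0},{"delta_pos": [13,43,-5.5],"roll": 0,"jaw": 0},{"delta_pos": [13,43,-4.5],"roll": 0,"jaw": 0},{"delta_pos": [13,43,-3.5],"roll": 0,"jaw": 0},{"delta_pos": [13,43,-2.5],"roll": 0,"jaw": 0},{"delta_pos": [13,43,-1.5],"roll": 0,"jaw": 0},{"delta_pos": [13,43,-0.7],"roll": 0,"jaw": 0},{"delta_pos": [13,43,0],"roll": 0,"jaw": 0},{"delta_pos": [13,43,0],"roll": 0,"jaw": 0},{"delta_pos": [13,43,0],"roll": 0,"jaw": 0}]'

```text
time_s: 6.62
ee_pos: [547.6, 3.3, 71.2]
ee_rot: [-180.0, -0.0, 14.4]
force: [-4.7, 1.0, 9.7]
gripper_width: 0.6
gripper_force: 4.7
```

Request:
arm_command --rows '[{"delta_pos": [0,0,0.4],"roll": 0,"jaw": 0},{"delta_pos": [0,0,0.4],"roll": 0,"jaw": 0},{"delta_pos": [0,0,0.4],"roll": 0,"jaw": 0}]'

```text
time_s: 6.87
ee_pos: [547.6, 3.3, 71.2]
ee_rot: [-180.0, -0.0, 14.4]
force: [-5.1, 1.0, 10.6]
gripper_width: 0.4
gripper_force: 5.9
```

Request:
arm_command --rows '[{"delta_pos": [0,0,-4],"roll": 0,"jaw": 0},{"delta_pos": [0,0,-12],"roll": 0,"jaw": 0},{"delta_pos": [0,3,-19],"roll": 0,"jaw": 0},{"delta_pos": [0,13,-20],"roll": 0,"jaw": 0},{"delta_pos": [0,28,-20],"roll": 0,"jaw": 0},{"delta_pos": [0,39,-20],"roll": 0,"jaw": 0},{"delta_pos": [0,42,-18],"roll": 0,"jaw": 0},{"delta_pos": [0,42,-13],"roll": 0,"jaw": 0},{"delta_pos": [0,42,-9.5],"roll": 0,"jaw": 0},{"delta_pos": [0,42,-8],"roll": 0,"jaw": 0},{"delta_pos": [0,42,-7],"roll": 0,"jaw": 0},{"delta_pos": [0,42,-6],"roll": 0,"jaw": 0},{"delta_pos": [0,42,-5],"roll": 0,"jaw": 0},{"delta_pos": [0,42,-4],"roll": 0,"jaw": 0},{"delta_pos": [0,42,-3],"roll": 0,"jaw": 0},{"delta_pos": [0,42,-2],"roll": 0,"jaw": 0},{"delta_pos": [0,42,-1],"roll": 0,"jaw": 0},{"delta_pos": [0,42,-0.2],"roll": 0,"jaw": 0},{"delta_pos": [0,42,-0.2],"roll": 0,"jaw": 0},{"delta_pos": [0,42,-0.2],"roll": 0,"jaw": 0}]'

```text
time_s: 8.53
ee_pos: [558.0, -37.3, 71.2]
ee_rot: [-180.0, -0.0, 14.3]
force: [-4.8, 2.5, 10.6]
gripper_width: 0.4
gripper_force: 5.3
```

Request:
arm_command --rows '[{"delta_pos": [0,0,0.3],"roll": 0,"jaw": 0},{"delta_pos": [0,0,0.3],"roll": 0,"jaw": 0},{"delta_pos": [0,0,0.3],"roll": 0,"jaw": 0}]'

```text
time_s: 8.78
ee_pos: [557.9, -37.3, 71.2]
ee_rot: [-180.0, -0.0, 14.3]
force: [-5.8, 2.8, 12.0]
gripper_width: 0.5
gripper_force: 6.1
```

Request:
arm_command --rows '[{"delta_pos": [0,0,-4],"roll": 0,"jaw": 0},{"delta_pos": [0,0,-12],"roll": 0,"jaw": 0},{"delta_pos": [-1,3,-19],"roll": 0,"jaw": 0},{"delta_pos": [-4,13,-20],"roll": 0,"jaw": 0},{"delta_pos": [-9,28,-20],"roll": 0,"jaw": 0},{"delta_pos": [-13,39,-20],"roll": 0,"jaw": 0},{"delta_pos": [-14,42,-18],"roll": 0,"jaw": 0},{"delta_pos": [-14,42,-13],"roll": 0,"jaw": 0},{"delta_pos": [-14,42,-9.5],"roll": 0,"jaw": 0},{"delta_pos": [-14,42,-8],"roll": 0,"jaw": 0},{"delta_pos": [-14,42,-7],"roll": 0,"jaw": 0},{"delta_pos": [-14,42,-6],"roll": 0,"jaw": 0},{"delta_pos": [-14,42,-5],"roll": 0,"jaw": 0},{"delta_pos": [-14,42,-4],"roll": 0,"jaw": 0},{"delta_pos": [-14,42,-3],"roll": 0,"jaw": 0},{"delta_pos": [-14,42,-2],"roll": 0,"jaw": 0},{"delta_pos": [-14,42,-1],"roll": 0,"jaw": 0},{"delta_pos": [-14,42,-0.3],"roll": 0,"jaw": 0},{"delta_pos": [-14,42,-0.3],"roll": 0,"jaw": 0},{"delta_pos": [-14,42,-0.3],"roll": 0,"jaw": 0}]'

```text
time_s: 10.45
ee_pos: [554.8, -81.6, 71.2]
ee_rot: [-180.0, -0.0, 14.4]
force: [-5.6, -0.7, 10.8]
gripper_width: 0.5
gripper_force: 5.4
```

Request:
arm_command --rows '[{"delta_pos": [0,0,0.4],"roll": 0,"jaw": 0},{"delta_pos": [0,0,0.4],"roll": 0,"jaw": 0},{"delta_pos": [0,0,0.4],"roll": 0,"jaw": 0}]'

```text
time_s: 10.7
ee_pos: [554.8, -81.6, 71.2]
ee_rot: [180.0, -0.0, 14.4]
force: [-5.8, -1.0, 12.8]
gripper_width: 0.2
gripper_force: 6.6
```

All four presses ended on the hard stop. Lifting clear to check.

Request:
arm_command --rows '[{"delta_pos": [0,0,-3],"roll": 0,"jaw": 0},{"delta_pos": [0,0,-10],"roll": 0,"jaw": 0},{"delta_pos": [0,0,-25],"roll": 0,"jaw": 0},{"delta_pos": [0,0,-45],"roll": 0,"jaw": 0},{"delta_pos": [0,0,-70],"roll": 0,"jaw": 0},{"delta_pos": [0,0,-95],"roll": 0,"jaw": 0},{"delta_pos": [0,0,-120],"roll": 0,"jaw": 0},{"delta_pos": [0,0,-140],"roll": 0,"jaw": 0},{"delta_pos": [0,0,-150],"roll": 0,"jaw": 0},{"delta_pos": [0,0,-150],"roll": 0,"jaw": 0},{"delta_pos": [0,0,-150],"roll": 0,"jaw": 0},{"delta_pos": [0,0,-150],"roll": 0,"jaw": 0}]'

```text
time_s: 11.7
ee_pos: [554.2, -81.5, 218.0]
ee_rot: [-179.9, 0.1, 14.4]
force: [0.3, -0.7, -0.1]
gripper_width: 0.4
gripper_force: 0.0
```

Run:
```python
from h import *
f,F,R,o=cam("wrist"); P=cloud(f,F,R,o); cv2.imwrite("pics/w2.png",f["img"])
for q in [(523.5,41),(547.2,3.7),(557.8,-37),(554.8,-81)]:
    k=(np.hypot(P[...,0]-q[0],P[...,1]-q[1])<20)&(P[...,2]>64)&(P[...,2]<90)
    b=P[k]; print(k.sum(), (b.min(0)+b.max(0))/2, np.median(b,0),np.percentile(b[:,2],80))
f,F,R,o=cam("side"); a=np.load("side0.npz")["img"]
d=cv2.absdiff(a,f["img"]).max(2)[160:255,260:360]; print((d>60).sum()); cv2.imwrite("pics/s2.png",f["img"])
```

```text
288 [525.07918971  40.19818267  69.31381444] [525.88971091  39.17064945  70.93130268] 71.56156386096939
289 [548.80372303   2.72868435  69.49406883] [549.552964     2.24757375  71.03423609] 71.74458423981403
282 [559.15767624 -37.86400759  70.38082743] [559.8085164  -38.10057992  71.05549353] 71.70401792301641
274 [555.78189216 -81.8596189   69.63934317] [556.3101811  -81.8138176   71.02842194] 71.71888352534208
593
```

View pics/w2.png

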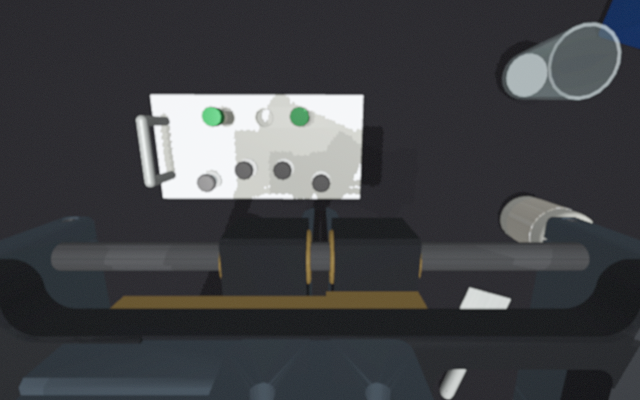

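The wrist view shows all four stopper tops, at (207,183), (244,170), (282,170) and (321,182). They sit at 71 mm, with the rack unshifted within about 0.5 mm and the tool 147 mm above it.

```bash
python3 -c "
from workcell import env
print(env.job_done())"
```

```text
the job is handed in; nothing more can be done
None
```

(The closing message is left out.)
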